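Uncap the button container and dust it out

ROBOT

A 6-joint arm with a two-finger parallel gripper is mounted at the origin on the work surface. World frame = base frame: x ahead of the robot, y to its left, z up, the work surface at z = 0. Lengths are in m, angles in degrees, forces in N, time in s.
With the tool pointing down it reaches from about 0.3 to 0.75 m from the base axis. Payload 8.5 kg.
Tool frame: the origin (TCP) lies on the front face of the gripper's body, between the roots of the fingers; the fingertips stand r.tip_extent ahead of it and the grasp point (between the pads) lies 54 mm ahead of it (r.tip_extent is the distance from the TCP to the fingertips, in m); z points along the fingers, y is the line along which they close (so a half turn about z gives the same grasp; the last joint's range is limited). The gripper opens to 85 mm and grips with 20 to 120 N. Pads are 22 mm wide; open, the fingers measure 114 mm over their backs; the gripper's body (76 mm by 85 mm) begins 54 mm behind the grasp point. The pads swing forward as they close: fully open they stand 13 mm farther back than shut.
Start: joints at [51.95, 21.807, 74.336, -0, 83.858, -12.336], TCP at [0.239, 0.496, 0.304] pointing down, gripper open.
Joint ranges: [-178.18, 178.18], [-50.72, 133.34], [12.68, 142.11], [-81.47, 261.47], [9.98, 163.14], [-165.26, 165.26]. Speed limits (degrees/s): [136.94, 136.94, 180, 180, 180, 180].

INTERFACE

Orientations are given as [roll, pitch, yaw] about the fixed x, y, z axes, in that order (R = Rz(yaw) Ry(pitch) Rx(roll)).
In Python, from plant import r, vision, spot_in gives the robot as it stands. The module is installed in compiled form; this text tells all that it offers.
- The arm moves only by the shell command python3 -m inch 'ROWS' [FORCE]. ROWS is JSON, a list of rows, each a list of 3 entries, a list of its own where there are three numbers: the opening, from 0 (shut) to 1 (fully open), then the shift along the tool's x, y, z in m, then the turn, a rotation vector about the tool's x, y, z in units of 6 degrees (1.0 is 6 degrees). A call has 1 to 12 rows; each row shifts and turns the commanded pose from where the row before left it, along the tool's axes as they then stand; what a row does not reach is not made up. A row lasts 1/10 s, in which the tool goes at most 50 mm and 8.59 degrees, less where a joint would pass 70% of its speed; a pose out of reach is approached as far as the arm can. A call is refused whole if a number of a shift passes 0.05 or a number of a turn 1, either way. A call with a gripper value outside its range is refused whole. The fingers move at their own pace and stop on an object; FORCE is the grip in N (left out, the last holds). Time passes only in rows, so rows that do not move let the fingers close. It gives the time, the measured TCP pose, the force, the opening and the grip force at its end, in the units of the state.
- r.get_state(): the state, without advancing time (a new reading comes with each control period).
- vision.capture(name): name is "scene" or "top" or "wrist"; returns the picture (400x640x3 uint8, blue, green, red); there is no depth.
- vision.camera_model(name): a dict with "mtx" (3x3 intrinsics, pixels), "D" ([k1, k2, p1, p2, k3] as OpenCV has them; the pictures are not rectified), "T" (4x4, takes a point from camera to world coordinates); the wrist camera has in their place "tool_from_camera" (4x4, takes a point from camera to tool coordinates, whose origin is the TCP and whose axes are the flange's). Camera axes: x right, y up, looking along -z (the intrinsics and any distortion apply to the point x, -y, -z); pixel columns grow to the right and rows downward; lengths in m; the calibration is good to about 2 mm. A picture is of the moment at which its call begins: read the wrist's pose just before it. camera_model takes no time and is no camera call.
- r.sign_off(): hands the job in; it is judged then, once.
Trained networks look in the newest picture that a camera, given by its name, has taken for a name from the list of things; names that differ only in an ending like _2 or _b are one class to them, and where a whole thing is asked for, a point or a joint stands for the part that bears it (a point fixed in the world has none). Each returns a list of dicts, best first, with "conf" (0 to 1); they miss things now and then, are a little off and sometimes report something else, mostly with a low value. They report only what shows in the picture. A call takes as long as a camera call. They do not tell look-alikes from the thing itself.
- spot_in(camera, name): "box" ([left, top, right, bottom] in pixels, round what is visible of it).
The state is a dict: "time": time; "joint_positions": joint angles; "qd": joint speeds; "effort": joint torques, N m; "tcp_pos": TCP position; "eef_rot": TCP orientation; "force": force on the tool from outside, world axes, zero at the start; "torque": the same for the moment, N m; "gripper_width": finger opening in m; "finger_force": force on a finger pad.
Only numpy, scipy, OpenCV 4.12 (cv2) and the standard library are available. Lean on these libraries where they do the work, as an engineer would, in place of code of your own. Each camera call takes 0.05 s, during which the arm holds its last target. There are 200 camera calls.

TASK

Lift the loose cap off the white container and set it, open side down, flat in the low round aluminium holder. Then take the brush from the pencil cup and dust out the container with two good strokes: reach nearly to the bottom, draw the brush up at least 60 mm, go down nearly to the bottom again, then take it out and stand it back in the pencil cup, bristles down. Leave the container and cup standing where they are, and do not disturb the stapler, hole punch or thread spool.

Things in the scene. Friction and masses are not known exactly. Their poses are not given: they have to be found in the camera images.
- container: White plastic round container, loose on the desk, 110 mm tall: body 80 mm in diameter up to 70 mm, then a sloping shoulder up to 78 mm, then a neck of 50 mm outer and 44 mm inner diameter up to the rim at 110 mm; wall 3 mm. Origin at the centre of its underside, z up.
- container_floor (a point): Centre of the container's inner floor, 4 mm above its underside; z up along its axis.
- container_mouth (a point): Centre of the container's mouth, at its rim, 110 mm above its underside.
- cap: Grey ribbed plastic screw-type cap, not screwed on but loosely over the container's neck: 62 mm in diameter over the ribs, 36 mm tall, hollow from below (54 mm inside, 32 mm deep). Origin at the centre of its open underside, z up to the closed top; on the container its underside is 78 mm and its top 114 mm above the desk.
- cap_rest: Low round aluminium holder for the cap, fixed to the desk: a dish 86 mm in outer diameter, 12 mm high, with a recess 76 mm in diameter and 7 mm deep. Origin at the centre of its underside.
- rest_floor (a point): Centre of the recess floor of the holder, 5 mm above the desk.
- pencil_cup: Turquoise ceramic pencil cup, loose, 98 mm tall, 78 mm in diameter at the rim, 70 mm inside, wall 4 mm. Origin at the centre of its underside.
- cup_floor (a point): Centre of the pencil cup's inner floor, 6 mm above its underside.
- brush: Long round brush, 200 mm, standing bristles down in the pencil cup: flat-ended black bristle head 28 mm in diameter and 50 mm long, tapering to 66 mm, a ferrule 21 mm in diameter up to 76 mm, then a straight round wooden handle 18 mm in diameter up to 200 mm. Origin at the centre of the flat bristle end, z along the handle to its top.
- brush_foot (a point): Centre of the brush's flat bristle end (same as the brush's origin).
- stapler: White stapler, 140 mm long, 36 mm wide, about 60 mm high, a bystander. Origin at the centre of its underside.
- hole_punch: Aluminium hole punch, 100 by 120 mm, about 70 mm high, a bystander. Origin at the centre of its underside.
- spool: Thread spool, 44 mm in diameter, 65 mm tall, a bystander. Origin at the centre of its underside.
Mind the look-alikes: they are no part of the job. What is shaped like the container but blue is not meant.

How it is judged (in metres and radians):
On the way, in this order (a step that is already met when the one before it is completed fails the run):
1. the cap sits flat in the holder, open side down (horizontal distance between cap and rest_floor below 0.011 m and z of cap in the frame of rest_floor below 0.004 m and angle between cap's own z axis and vertical below 0.12 rad), for 0.2 s.
2. the bristle end is inside the container, within 25 mm of its floor (horizontal distance between brush_foot and container_floor below 0.036 m and z of brush_foot in the frame of container_floor between -0.005 and 0.025 m), for 0.05 s.
3. the brush is drawn up so that its end is more than 48 mm above the floor (horizontal distance between brush_foot and container_floor below 0.036 m and z of brush_foot in the frame of container_floor above 0.048 m), for 0.05 s.
4. the bristle end is again within 25 mm of the container's floor (all of step 2), for 0.05 s.
At the end, for the whole second after the job is handed in: Cap flat in the holder's recess, open side down (centre within 11 mm, 4 mm of its floor, tilt < 0.12 rad); brush in the pencil cup, bristle end within 20 mm of its floor, tilt < 0.7 rad; container and cup upright, within 40 mm of their starts; all released, at rest (all of step 1 and horizontal distance between brush_foot and cup_floor below 0.034 m and z of brush_foot in the frame of cup_floor between -0.005 and 0.02 m and angle between brush's own z axis and vertical below 0.7 rad and angle between each of container, pencil_cup's own z axis and vertical below 0.08 rad and distance of each of container, pencil_cup from where it was at the start of the episode below 0.04 m and linear speed of each of brush, cap, container, pencil_cup below 0.03 m/s); the robot touches nothing.
It fails at once if the container is pushed more than 40 mm from its place or tipped over (distance of container from where it was at the start of the episode above 0.04 m or angle between container's own z axis and vertical above 0.35 rad).
It fails at once if the pencil cup is pushed more than 40 mm from its place or tipped over (distance of pencil_cup from where it was at the start of the episode above 0.04 m or angle between pencil_cup's own z axis and vertical above 0.35 rad).
It fails at once if the stapler, hole punch or thread spool is moved more than 30 mm (distance of any of stapler, hole_punch, spool from where it was at the start of the episode above 0.03 m).
It also fails if it takes over 67 s, if anything falls off the work surface, if the arm or the gripper's body presses on something with over 40 N, if the wrist force passes 120 N, or if a joint passes its speed limit or range.

## Working session

There is one attempt and no reset: what is moved stays moved. The work goes in short steps, Python scripts to look and compute and a shell command to move; the robot and the scene stay as the last step left them, time stands still between calls to the robot, and variables do not carry over. Pictures are saved under pics/ and viewed, at most 10 in all, crops included, and the job is handed in when it is done.

```bash
mkdir -p pics
python3 - <<'E'
from plant import r, vision, spot_in
import cv2
s=r.get_state(); print(s['time'],s['tcp_pos'],s['eef_rot'],s['gripper_width'],r.tip_extent)
for c in ("scene","top"):
    cv2.imwrite(f"pics/{c}0.png",vision.capture(c))
    m=vision.camera_model(c); print(c,m)
    for n in ("container","cap","cap_rest","pencil_cup","brush","stapler","hole_punch","spool"):
        print(n,[( [round(float(v)) for v in d['box']],round(float(d['conf']),2)) for d in spot_in(c,n)][:3])
print(vision.camera_model("wrist"))
E
```

```text
0.0 [0.2385243  0.49538585 0.30330185] [-1.79918276e+02 -1.70024999e-02  1.54284617e+02] 0.08537169019820974 0.0726
scene {'mtx': array([[366.30401578,   0.        , 319.63393304],
       [  0.        , 366.30401578, 202.3084643 ],
       [  0.        ,   0.        ,   1.        ]]), 'D': array([-0.06648699,  0.        ,  0.        ,  0.        ,  0.        ]), 'T': array([[ 0.67744262, -0.63868374,  0.36490351,  0.8896223 ],
       [ 0.73556225,  0.59118919, -0.3308225 , -0.25935925],
       [-0.00443606,  0.49252251,  0.8702884 ,  0.72623164],
       [ 0.        ,  0.        ,  0.        ,  1.        ]])}
container [([286, 193, 323, 231], 0.71), ([254, 137, 295, 186], 0.71)]
cap [([286, 175, 323, 209], 0.93)]
cap_rest [([346, 123, 385, 151], 0.65)]
pencil_cup [([172, 225, 224, 278], 0.66)]
brush [([167, 216, 206, 257], 0.78)]
stapler [([281, 260, 342, 331], 0.67), ([344, 122, 379, 154], 0.28)]
hole_punch [([346, 196, 421, 277], 0.76)]
spool [([413, 152, 442, 184], 0.63)]
top {'mtx': array([[395.49931048,   0.        , 324.95203783],
       [  0.        , 395.49931048, 202.07170356]
[... 777 characters left out ...]
124, 341, 176], 0.18)]
hole_punch [([291, 126, 342, 176], 0.91)]
spool [([221, 158, 242, 180], 0.54)]
{'mtx': array([[353.81338088,   0.        , 318.24396759],
       [  0.        , 353.81338088, 196.82264025],
       [  0.        ,   0.        ,   1.        ]]), 'D': array([0.02132977, 0.        , 0.        , 0.        , 0.        ]), 'tool_from_camera': array([[ 1.13020775e-03,  9.46286095e-01,  3.23328548e-01,
         8.29240255e-02],
       [ 9.99999208e-01, -1.24866326e-03,  1.58927591e-04,
         4.67383264e-04],
       [ 5.54119448e-04,  3.23328112e-01, -9.46286756e-01,
        -7.11776450e-02],
       [ 0.00000000e+00,  0.00000000e+00,  0.00000000e+00,
         1.00000000e+00]])}
```

Run:
```python
import cv2
a=cv2.imread("pics/top0.png")[110:290,190:490]; cv2.imwrite("pics/top0c.png",cv2.resize(a,None,fx=2.6,fy=2.6,interpolation=cv2.INTER_CUBIC))
a=cv2.imread("pics/scene0.png")[100:340,140:460]; cv2.imwrite("pics/scene0c.png",cv2.resize(a,None,fx=2.4,fy=2.4,interpolation=cv2.INTER_CUBIC))
```

```text
(no output)
```

View pics/top0c.png

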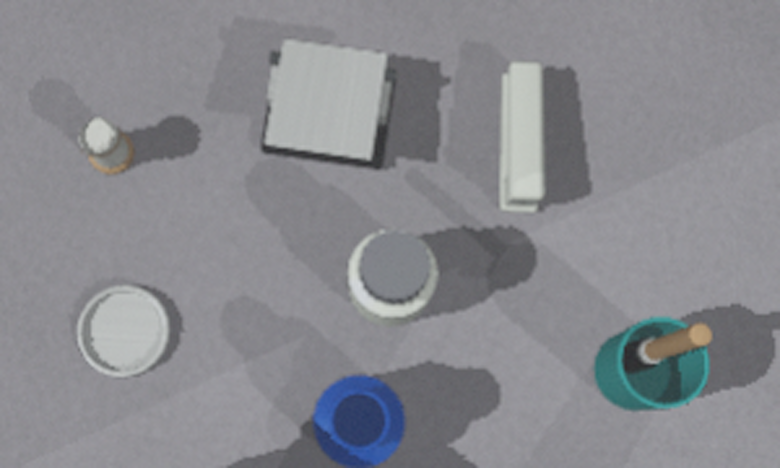

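View pics/scene0c.png

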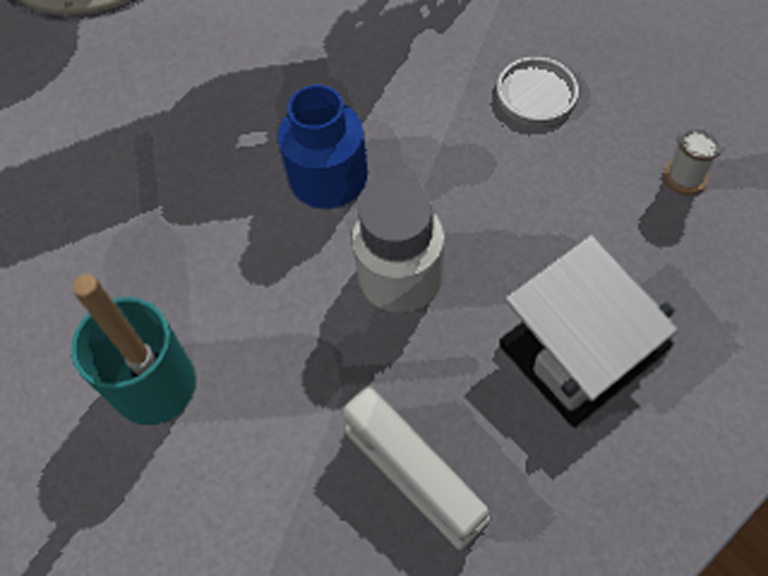

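The top view shows the grey cap on the white container at about (341,212). The holder is at (237,237), the cup rim at (445,250), and the brush handle runs from its top at (459,239) to the ferrule at (438,245). The blue look-alike is below the container, at about (328,272). In the scene view the brush top is at (177,220) and its ferrule at (199,249).

```bash
cat > h.py <<'E'
from plant import r, vision, spot_in
import cv2, numpy as np
from scipy.spatial.transform import Rotation as R
def ray(c,p,T=None,m=None):
    m=m or vision.camera_model(c); T=m['T'] if T is None else T
    u=cv2.undistortPoints(np.array([[p]],float),m['mtx'],m['D'])[0,0]
    return T[:3,3],T[:3,:3]@np.array([u[0],-u[1],-1])
def plane(c,p,z,T=None):
    o,d=ray(c,p,T); return o+d*(z-o[2])/d[2]
def tri(a,b):
    (o1,d1),(o2,d2)=a,b
    s=np.linalg.lstsq(np.c_[d1,-d2],o2-o1,rcond=None)[0]
    p,q=o1+d1*s[0],o2+d2*s[1]; return (p+q)/2,np.linalg.norm(p-q)
def wristT():
    s=r.get_state(); T=np.eye(4); T[:3,:3]=R.from_euler('xyz',s['eef_rot'],degrees=True).as_matrix(); T[:3,3]=s['tcp_pos']
    return T@vision.camera_model('wrist')['tool_from_camera']
E
python3 - <<'E'
from h import *
np.set_printoptions(precision=4,suppress=True)
t=lambda x,y:(x/2.6+190,y/2.6+110)
s=lambda x,y:(x/2.4+140,y/2.4+100)
print("cap",plane("top",t(394,265),.114),plane("scene",s(395,214),.114),tri(ray("top",t(394,265)),ray("scene",s(395,214))))
print("rest",plane("top",t(123,331),.012),plane("scene",s(538,90),.012))
print("cup",plane("top",t(664,363),.098),plane("scene",s(124,346),.098))
a=tri(ray("top",t(701,335)),ray("scene",s(88,288)));b=tri(ray("top",t(647,352)),ray("scene",s(140,353)));print("brush",a,b)
d=a[0]-b[0];L=np.linalg.norm(d);print(L,d/L,a[0]-d/L*.2)
print("blue",plane("top",t(359,421),.11))
E
```

```text
cap [ 0.5855 -0.0235  0.114 ] [ 0.5911 -0.0282  0.114 ] (array([ 0.5869, -0.0243,  0.1049]), np.float64(0.0011745383309512865))
rest [0.5229 0.223  0.012 ] [0.5289 0.2197 0.012 ]
cup [ 0.5211 -0.2576  0.098 ] [ 0.5298 -0.2571  0.098 ]
brush (array([ 0.5339, -0.2537,  0.1991]), np.float64(0.00296732642292938)) (array([ 0.5316, -0.25  ,  0.0761]), np.float64(0.0016410548561725698))
0.1231054770312721 [ 0.0186 -0.0298  0.9994] [ 0.5302 -0.2477 -0.0008]
blue [ 0.4531 -0.0032  0.11  ]
```

```bash
python3 -m inch '[[1,[0,0,0],[0,0,-1]],[1,[0,0,0],[0,0,-1]],[1,[0,0,0],[0,0,-1]],[1,[0,0,0],[0,0,-1]],[1,[0,0,0],[0,0,-0.286]]]' 60
python3 -m inch '[[1,[-0.032,-0.030,0],[0,0,0]],[1,[-0.032,-0.030,0],[0,0,0]],[1,[-0.032,-0.030,0],[0,0,0]],[1,[-0.032,-0.030,0],[0,0,0]],[1,[-0.032,-0.030,0],[0,0,0]],[1,[-0.032,-0.030,0],[0,0,0]],[1,[-0.032,-0.030,0],[0,0,0]],[1,[-0.032,-0.030,0],[0,0,0]],[1,[-0.031,-0.033,0],[0,0,0]],[1,[0,0,0],[0,0,0]]]'
cat > w.py <<'E'
from h import *
import sys
T=wristT(); im=vision.capture("wrist"); cv2.imwrite(f"pics/{sys.argv[1]}.png",im)
z=float(sys.argv[3])
for n in sys.argv[2].split(','):
    for d in spot_in("wrist",n)[:2]:
        b=d['box']; print(n,np.round(b),round(d['conf'],2),plane("wrist",((b[0]+b[2])/2,(b[1]+b[3])/2),z,T)) if 0 else print(n,np.round(b),round(d['conf'],2))
np.save(f"pics/{sys.argv[1]}.npy",T); s=r.get_state(); print(s['time'],s['tcp_pos'],s['eef_rot'])
E
python3 w.py wrest cap_rest .012
```

```text
time: 1.4
tcp_pos: [0.2386, 0.4955, 0.3039]
eef_rot: [-180.0, 0.0, -179.9]
force: [-0.3, -0.1, -0.2]
gripper_width: 0.0855
finger_force: 0.0
time: 2.4
tcp_pos: [0.5287, 0.2188, 0.3033]
eef_rot: [-179.9, 0.0, 179.6]
force: [-0.4, 0.6, -0.2]
gripper_width: 0.0855
finger_force: 0.0
cap_rest [284. 114. 366. 195.] 0.96
2.5 [0.52597495 0.22191082 0.30361179] [ 1.79991981e+02 -4.07238672e-02  1.79826899e+02]
```

```bash
python3 -m inch '[[1,[-0.006,-0.030,0],[0,0,0]],[1,[-0.008,-0.031,0],[0,0,0]],[1,[-0.008,-0.031,0],[0,0,0]],[1,[-0.008,-0.031,0],[0,0,0]],[1,[-0.008,-0.031,0],[0,0,0]],[1,[-0.008,-0.031,0],[0,0,0]],[1,[-0.008,-0.031,0],[0,0,0]],[1,[-0.008,-0.031,0],[0,0,0]],[1,[0,0,0],[0,0,0]],[1,[0,0,0],[0,0,0]]]'; python3 w.py wcap cap .114
python3 - <<'E'
import cv2,numpy as np
cv2.imwrite("pics/w2.png",cv2.resize(np.hstack([cv2.imread("pics/wrest.png"),cv2.imread("pics/wcap.png")])[:, :],(800,250),interpolation=cv2.INTER_AREA))
E
```

```text
time: 3.5
tcp_pos: [0.5873, -0.0235, 0.304]
eef_rot: [180.0, -0.0, 180.0]
force: [0.2, 0.5, -0.1]
gripper_width: 0.0856
finger_force: 0.0
cap [278. 144. 358. 224.] 0.6
3.6 [ 0.58725991 -0.02283875  0.30410956] [ 1.79982105e+02 -1.02036716e-03 -1.79916531e+02]
```

View pics/w2.png

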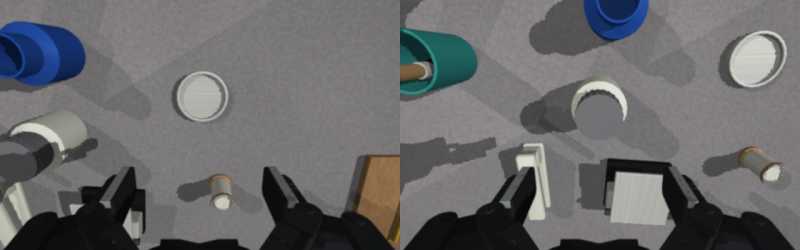

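The left picture shows the holder at about (325,155) in full-picture pixels. The right one shows the cap top at about (320,184), on the white container, and the cup with the brush at the left edge.

Run:
```python
from h import *
T=np.load("pics/wrest.npy")
for z,p in((.006,(325,154.5)),): print("rest",plane("wrist",p,z,T))
for e in (284,366): print(plane("wrist",(e,154),.01,T))
T=np.load("pics/wcap.npy"); im=cv2.imread("pics/wcap.png")
ff=im.copy(); m=np.zeros((402,642),np.uint8)
cv2.floodFill(ff,m,(320,186),(0,0,255),(4,)*3,(4,)*3,cv2.FLOODFILL_FIXED_RANGE)
m=cv2.morphologyEx(m[1:-1,1:-1],cv2.MORPH_OPEN,np.ones((5,5),np.uint8)); 
c=max(cv2.findContours(m,0,1)[0],key=cv2.contourArea); el=cv2.fitEllipse(cv2.convexHull(c)); print(cv2.boundingRect(c),el)
print("cap",plane("wrist",el[0],.114,T), np.linalg.norm(plane("wrist",(el[0][0]+el[1][0]/2,el[0][1]),.114,T)-plane("wrist",(el[0][0]-el[1][0]/2,el[0][1]),.114,T)))
```

```text
rest [0.524646  0.2258349 0.006    ]
[0.5230361 0.1829301 0.01     ]
[0.52351291 0.26857892 0.01      ]
(281, 153, 83, 71) ((322.67510986328125, 190.71018981933594), (72.5810546875, 87.19351959228516), 113.84070587158203)
cap [ 0.5886643  -0.01979736  0.114     ] 0.05625947440257435
```

Run:
```python
import cv2
a=cv2.imread("pics/wcap.png")[110:250,250:400]; cv2.imwrite("pics/wcapc.png",cv2.resize(a,None,fx=4,fy=4,interpolation=cv2.INTER_CUBIC))
```

```text
(no output)
```

View pics/wcapc.png

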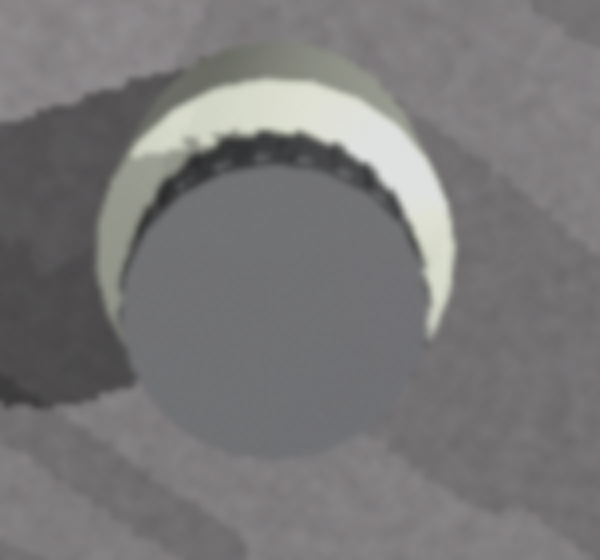

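The cap top spans columns 280.5–357.5 and rows 151–224.5, so its centre is at (319,187.9). The holder is at (0.525,0.224).

Run:
```python
from h import *
T=np.load("pics/wcap.npy"); p=plane("wrist",(319,187.9),.114,T); print(p, p-np.array([0.58726,-0.02284,0.114]))
```

```text
[ 0.58638495 -0.02265053  0.114     ] [-8.75048646e-04  1.89467437e-04 -1.38777878e-17]
```

```bash
python3 -m inch '[[1,[0.0005,0,0.025],[0,0,0]],[1,[0.0005,0,0.025],[0,0,0]],[1,[0,0,0.025],[0,0,0]],[1,[0,0,0.025],[0,0,0]],[1,[0,0,0.022],[0,0,0]],[1,[0,0,0.02],[0,0,0]],[1,[0,0,0],[0,0,0]],[0.3,[0,0,0],[0,0,0]],[0.3,[0,0,0],[0,0,0]],[0.3,[0,0,0],[0,0,0]],[0.3,[0,0,0],[0,0,0]],[0.3,[0,0,0],[0,0,0]]]' 40; python3 -m inch '[[0.3,[0,0,0],[0,0,0]],[0.3,[0,0,0],[0,0,0]],[0.3,[0,0,0],[0,0,0]]]'
```

```text
time: 4.8
tcp_pos: [0.5871, -0.0241, 0.1638]
eef_rot: [180.0, 0.2, -180.0]
force: [-1.1, 3.4, 7.4]
gripper_width: 0.0593
finger_force: 42.9
time: 5.1
tcp_pos: [0.5871, -0.0241, 0.1638]
eef_rot: [180.0, 0.2, -180.0]
force: [-1.4, 2.0, 6.7]
gripper_width: 0.0591
finger_force: 42.9
```

```bash
python3 -m inch '[[0.3,[0,0,-0.01],[0,0,0]],[0.3,[0,0,-0.015],[0,0,0]],[0.3,[0,0,-0.02],[0,0,0]],[0.3,[0,0,-0.02],[0,0,0]],[0.3,[0,0,-0.02],[0,0,0]],[0.3,[0,0,-0.02],[0,0,0]],[0.3,[0,0,0],[0,0,0]],[0.3,[0,0,0],[0,0,0]]]'; python3 w.py wl cap .1
python3 - <<'E'
from h import *
a=vision.capture("scene"); cv2.imwrite("pics/l.png",np.hstack([cv2.resize(a[80:320,180:400],(436,475)),cv2.resize(cv2.imread("pics/wl.png")[150:400,220:420],(360,475))]))
E
```

```text
time: 5.9
tcp_pos: [0.5865, -0.0244, 0.2671]
eef_rot: [-180.0, 0.0, -180.0]
force: [-0.3, -0.3, -1.0]
gripper_width: 0.0595
finger_force: 43.2
cap [246. 196. 391. 356.] 0.63
6.0 [ 0.58631171 -0.02439954  0.2660211 ] [ 1.79978595e+02 -9.45852871e-02  1.79998530e+02]
```

View pics/l.png

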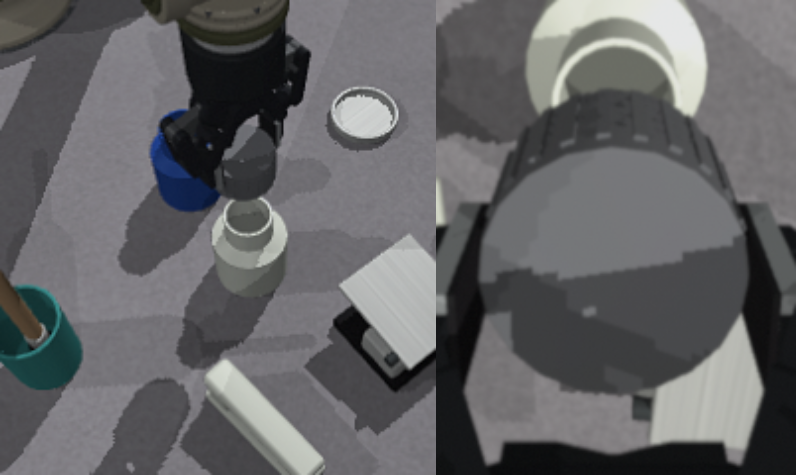

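The cap is held level and the container still stands with its mouth open. In the wrist picture the cap top is centred at about (318,292).

```bash
python3 - <<'E'
from h import *
Tc=vision.camera_model('wrist')['tool_from_camera']
for p in((317.8,292),(245,285),(391,285)): print("cap in tool",plane("wrist",p,.0498,Tc))
T=np.load("pics/wl.npy"); print("mouth",plane("wrist",((617-436)/1.8+220,90/1.9+150),.11,T))
for d in spot_in("scene","container"): print(d)
E
python3 -m inch '[[0.3,[0.007,0.028,0],[0,0,0]],[0.3,[0.007,0.028,0],[0,0,0]],[0.3,[0.007,0.028,0],[0,0,0]],[0.3,[0.007,0.028,0],[0,0,0]],[0.3,[0.007,0.028,0],[0,0,0]],[0.3,[0.007,0.028,0],[0,0,0]],[0.3,[0.007,0.028,0],[0,0,0]],[0.3,[0.007,0.028,0],[0,0,0]],[0.3,[0.005,0.022,0],[0,0,0]],[0.3,[0,0,0],[0,0,0]],[0.3,[0,0,0],[0,0,0]]]'
```

```text
cap in tool [0.00151256 0.00012318 0.0498    ]
cap in tool [ 0.00470578 -0.02856231  0.0498    ]
cap in tool [0.0047951  0.02895301 0.0498    ]
mouth [ 0.58212656 -0.02268433  0.11      ]
{'box': [288.2, 180.9, 325.6, 230.3], 'conf': 0.95}
{'box': [256.9, 135.9, 290.4, 186.1], 'conf': 0.77}
time: 7.2
tcp_pos: [0.5256, 0.2214, 0.2664]
eef_rot: [-180.0, -0.0, -180.0]
force: [-0.4, -0.3, -0.9]
gripper_width: 0.0593
finger_force: 43.2
```

```bash
python3 -m inch '[[0.3,[0,0.002,0.025],[0,0,0]],[0.3,[0,0,0.03],[0,0,0]],[0.3,[0,0,0.03],[0,0,0]],[0.3,[0,0,0.03],[0,0,0]],[0.3,[0,0,0.025],[0,0,0]],[0.3,[0,0,0.015],[0,0,0]],[0.3,[0,0,0.008],[0,0,0]],[0.3,[0,0,0.006],[0,0,0]],[0.3,[0,0,0.003],[0,0,0]],[0.3,[0,0,0],[0,0,0]]]'
```

```text
time: 8.2
tcp_pos: [0.5258, 0.2233, 0.0951]
eef_rot: [180.0, 0.0, 180.0]
force: [-1.1, -0.2, 0.4]
gripper_width: 0.0591
finger_force: 43.2
```

```bash
python3 -m inch '[[0.3,[0,0,0.002],[0,0,0]],[0.3,[0,0,0.002],[0,0,0]],[0.3,[0,0,0],[0,0,0]]]'
```

```text
time: 8.5
tcp_pos: [0.5257, 0.2235, 0.091]
eef_rot: [180.0, 0.0, -180.0]
force: [0.0, -0.7, -0.7]
gripper_width: 0.059
finger_force: 43.3
```

```bash
python3 -m inch '[[0.3,[0,0,0.001],[0,0,0]],[0.3,[0,0,0.001],[0,0,0]],[0.3,[0,0,0],[0,0,0]]]'
```

```text
time: 8.8
tcp_pos: [0.5257, 0.2236, 0.0907]
eef_rot: [180.0, 0.1, -180.0]
force: [-6.0, -2.1, 15.8]
gripper_width: 0.0593
finger_force: 44.6
```

Contact. Release and back off.

```bash
python3 -m inch '[[0.8,[0,0,-0.001],[0,0,0]],[1,[0,0,0],[0,0,0]],[1,[0,0,0],[0,0,0]],[1,[0,0,0],[0,0,0]],[1,[0,0,0],[0,0,0]],[1,[0,0,-0.02],[0,0,0]],[1,[0,0,-0.03],[0,0,0]],[1,[0,0,-0.035],[0,0,0]],[1,[0,0,-0.04],[0,0,0]],[1,[0,0,-0.045],[0,0,0]],[1,[0,0,-0.045],[0,0,0]],[1,[0,0,0],[0,0,0]]]'; python3 w.py wp cap .041
python3 - <<'E'
import cv2
a=cv2.imread("pics/wp.png")[80:240,240:420]; cv2.imwrite("pics/wpc.png",cv2.resize(a,None,fx=3,fy=3,interpolation=cv2.INTER_CUBIC))
E
```

```text
time: 10.0
tcp_pos: [0.5267, 0.2238, 0.3111]
eef_rot: [179.9, 0.7, -180.0]
force: [0.6, -0.2, -0.2]
gripper_width: 0.0855
finger_force: 0.0
cap [290. 125. 349. 192.] 0.74
10.1 [0.52552473 0.22352368 0.30527572] [ 1.79986464e+02  7.11593127e-02 -1.79996105e+02]
```

View pics/wpc.png

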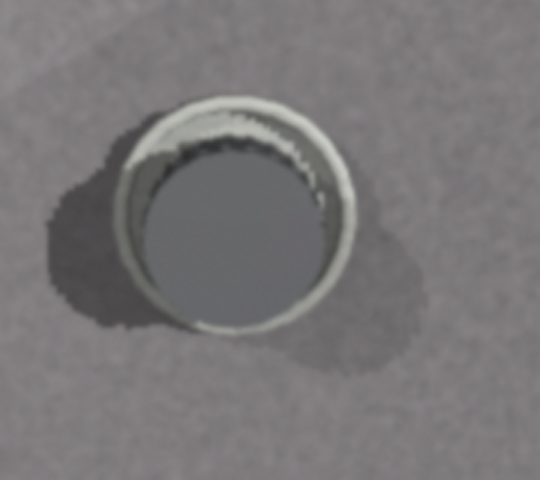

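The cap sits level and centred in the holder recess (cap top at about (318,156), rim centred at about (318,152)). Next is the brush.

```bash
python3 -m inch '[[1,[0,-0.02,-0.01],[0,0,0]],[1,[0,-0.035,-0.01],[0,0,0]],[1,[0,-0.045,-0.01],[0,0,0]],[1,[0,-0.045,-0.005],[0,0,0]],[1,[0,-0.045,0],[0,0,0]],[1,[0,-0.045,0],[0,0,0]],[1,[0,-0.045,0],[0,0,0]],[1,[0,-0.045,0],[0,0,0]],[1,[0,-0.045,0],[0,0,0]],[1,[0,-0.045,0],[0,0,0]],[1,[0,-0.035,0],[0,0,0]],[1,[0,-0.025,0],[0,0,0]]]'; python3 -m inch '[[1,[0,0,0],[0,0,0]],[1,[0,0,0],[0,0,0]],[1,[0,0,0],[0,0,0]]]'; python3 w.py wb brush,pencil_cup .2; cd pics; python3 -c "
import cv2
a=cv2.imread('wb.png')[40:280,200:460]; cv2.imwrite('wbc.png',cv2.resize(a,None,fx=2.5,fy=2.5,interpolation=cv2.INTER_CUBIC))"
```

```text
time: 11.3
tcp_pos: [0.5251, -0.2539, 0.3375]
eef_rot: [179.9, -0.2, 179.9]
force: [0.4, 0.3, -0.5]
gripper_width: 0.0848
finger_force: 0.0
time: 11.6
tcp_pos: [0.5257, -0.2504, 0.3392]
eef_rot: [179.9, -0.1, -179.9]
force: [0.4, -0.9, 0.7]
gripper_width: 0.0849
finger_force: 0.0
brush [304. 146. 329. 237.] 0.55
pencil_cup [267. 116. 356. 207.] 0.69
11.75 [ 0.52577871 -0.25045333  0.3399522 ] [ 1.79993234e+02 -1.68630487e-03 -1.79924385e+02]
```

View pics/wbc.png

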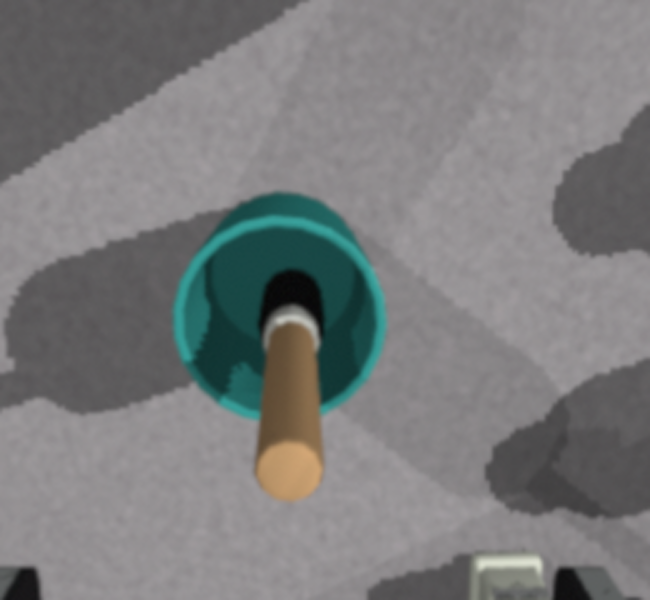

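The brush top is at (316,229), the handle/ferrule joint at about (316,169) and the cup rim centre at about (312,166). The brush looks nearly upright.

Run:
```python
from h import *
T=np.load("pics/wb.npy")
for z in(.2,.206): print("top",z,plane("wrist",(316,228.8),z,T))
print("ferrule",plane("wrist",(316.4,170),.082,T)); print("cup",plane("wrist",(312,166.4),.098,T))
```

```text
top 0.2 [ 0.53649566 -0.25141438  0.2       ]
top 0.206 [ 0.53383101 -0.25138187  0.206     ]
ferrule [ 0.52765092 -0.25168293  0.082     ]
cup [ 0.52017853 -0.25560352  0.098     ]
```

```bash
python3 -m inch '[[1,[-0.006,-0.001,0.01],[0,0,0]],[1,[0,0,0.02],[0,0,0]],[1,[0,0,0.025],[0,0,0]],[1,[0,0,0.025],[0,0,0]],[1,[0,0,0.02],[0,0,0]],[1,[0,0,0.015],[0,0,0]],[1,[0,0,0.005],[0,0,0]],[0.1,[0,0,0],[0,0,0]],[0.1,[0,0,0],[0,0,0]],[0.1,[0,0,0],[0,0,0]],[0.1,[0,0,0],[0,0,0]],[0.1,[0,0,0],[0,0,0]]]'; python3 -m inch '[[0.1,[0,0,0],[0,0,0]],[0.1,[0,0,0],[0,0,0]],[0.1,[0,0,0],[0,0,0]],[0.1,[0,0,0],[0,0,0]],[0.1,[0,0,0],[0,0,0]]]' 50
```

```text
time: 12.95
tcp_pos: [0.5318, -0.2525, 0.2205]
eef_rot: [-180.0, 0.1, 180.0]
force: [0.5, 1.0, 1.3]
gripper_width: 0.017
finger_force: 38.9
time: 13.45
tcp_pos: [0.5318, -0.2525, 0.2205]
eef_rot: [-180.0, 0.1, -180.0]
force: [0.2, 1.6, 5.3]
gripper_width: 0.0168
finger_force: 48.6
```

```bash
python3 -m inch '[[0.1,[0,0,-0.005],[0,0,0]],[0.1,[0,0,-0.01],[0,0,0]],[0.1,[0,0,-0.015],[0,0,0]],[0.1,[0,0,-0.02],[0,0,0]],[0.1,[0,0,-0.02],[0,0,0]],[0.1,[0,0,-0.02],[0,0,0]],[0.1,[0,0,-0.02],[0,0,0]],[0.1,[0,0,-0.02],[0,0,0]],[0.1,[0,0,-0.01],[0,0,0]],[0.1,[0,0,0],[0,0,0]],[0.1,[0,0,0],[0,0,0]]]'; python3 w.py wh brush .2
python3 - <<'E'
from h import *
a=vision.capture("scene"); b=vision.capture("top"); cv2.imwrite("pics/bh.png",np.hstack([cv2.resize(a[150:300,120:320],(533,400),interpolation=cv2.INTER_CUBIC),cv2.resize(cv2.imread("pics/wh.png")[80:280,250:380],(260,400))]))
E
```

```text
time: 14.55
tcp_pos: [0.5315, -0.2524, 0.3591]
eef_rot: [180.0, -0.1, 180.0]
force: [0.8, -0.1, 0.0]
gripper_width: 0.0168
finger_force: 48.7
brush [293. 163. 344. 383.] 0.71
14.65 [ 0.53151913 -0.25238892  0.3587728 ] [ 1.79926262e+02 -1.00137920e-01  1.79998492e+02]
```

View pics/bh.png

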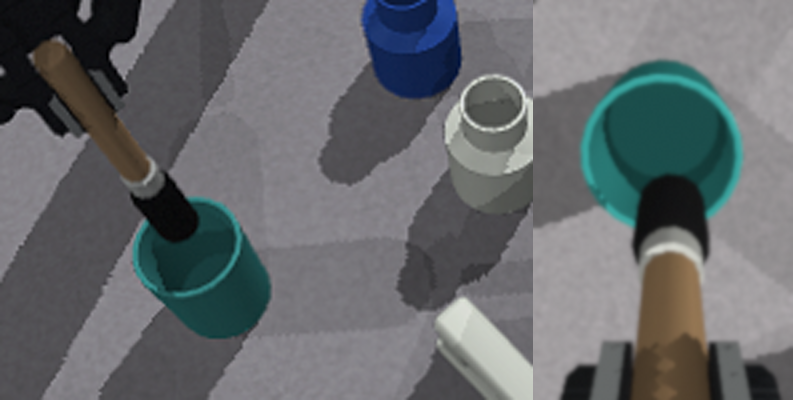

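The brush is held upright above the cup. The lower bristle edge is at about (319.5,169) in the wrist picture, and the container mouth is at about (305,189) in the scene picture.

Run:
```python
from h import *
T=np.load("pics/wh.npy")
e=plane("wrist",(319.5,169),.1445,T); print("foot",e+[.014,0,0]); 
fer=plane("wrist",(319,203),.2205,T); print("handle-ferrule edge near",fer)
print("mouth scene",plane("scene",(304.9,189),.11))
b=vision.capture("top"); cv2.imwrite("pics/top2.png",b)
# white rim in top view
print([ (d['box'],d['conf']) for d in spot_in("top","container")])
b=b[150:290,280:400]; cv2.imwrite("pics/top2c.png",cv2.resize(b,None,fx=5,fy=5,interpolation=cv2.INTER_CUBIC)[:600])
```

```text
foot [ 0.53564938 -0.25101002  0.1445    ]
handle-ferrule edge near [ 0.52433796 -0.25158155  0.2205    ]
mouth scene [ 0.58927204 -0.02600651  0.11      ]
[([320.0, 197.8, 357.1, 235.8], 0.93), ([312.0, 255.1, 346.2, 290.7], 0.77)]
```

View pics/top2c.png

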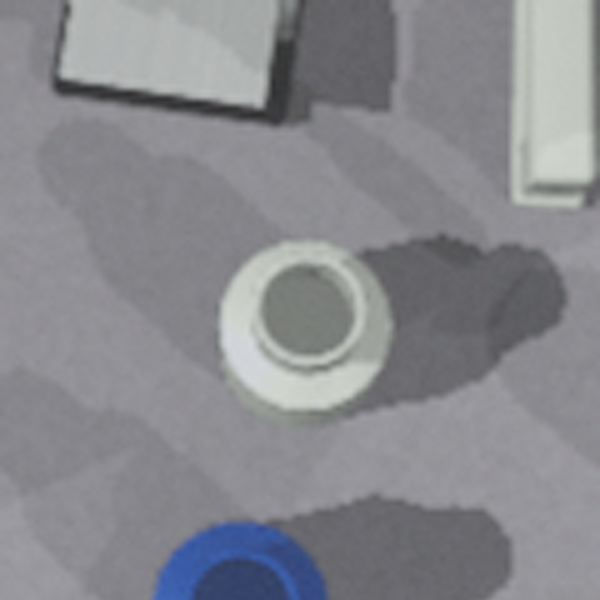

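The top view shows the mouth rim centred at about (342,212.8), which gives a mouth at about (0.5835,-0.0235). I'll move above it and compare brush and rim in one wrist picture.

```bash
python3 -m inch '[[0.1,[-0.003,0.014,0],[0,0,0]],[0.1,[-0.005,0.022,0],[0,0,0]],[0.1,[-0.006,0.026,0],[0,0,0]],[0.1,[-0.006,0.028,0],[0,0,0]],[0.1,[-0.006,0.028,0],[0,0,0]],[0.1,[-0.006,0.028,0],[0,0,0]],[0.1,[-0.006,0.028,0],[0,0,0]],[0.1,[-0.005,0.028,0],[0,0,0]],[0.1,[-0.0055,0.018,0],[0,0,0]],[0.1,[0,0.008,0],[0,0,0]],[0.1,[0,0,0],[0,0,0]],[0.1,[0,0,0],[0,0,0]]]'; python3 -m inch '[[0.1,[0,0,0.01],[0,0,0]],[0.1,[0,0,0.005],[0,0,0]],[0.1,[0,0,0],[0,0,0]],[0.1,[0,0,0],[0,0,0]]]'; python3 w.py wi brush .2
python3 - <<'E'
from h import *
a=vision.capture("scene"); cv2.imwrite("pics/in.png",np.hstack([cv2.resize(a[130:250,250:350],(500,600),interpolation=cv2.INTER_CUBIC),cv2.resize(cv2.imread("pics/wi.png")[80:280,270:370],(300,600),interpolation=cv2.INTER_CUBIC)]))
E
```

```text
time: 16.05
tcp_pos: [0.5799, -0.0248, 0.3599]
eef_rot: [-180.0, -0.0, 180.0]
force: [0.7, 0.1, 0.5]
gripper_width: 0.0166
finger_force: 48.8
time: 16.45
tcp_pos: [0.5801, -0.0248, 0.3447]
eef_rot: [180.0, -0.0, 180.0]
force: [-0.0, 0.5, 0.3]
gripper_width: 0.0171
finger_force: 48.8
brush [293. 166. 346. 387.] 0.94
16.55 [ 0.58018724 -0.02465148  0.34510579] [-1.79993476e+02  2.01364290e-02  1.79990568e+02]
```

View pics/in.png

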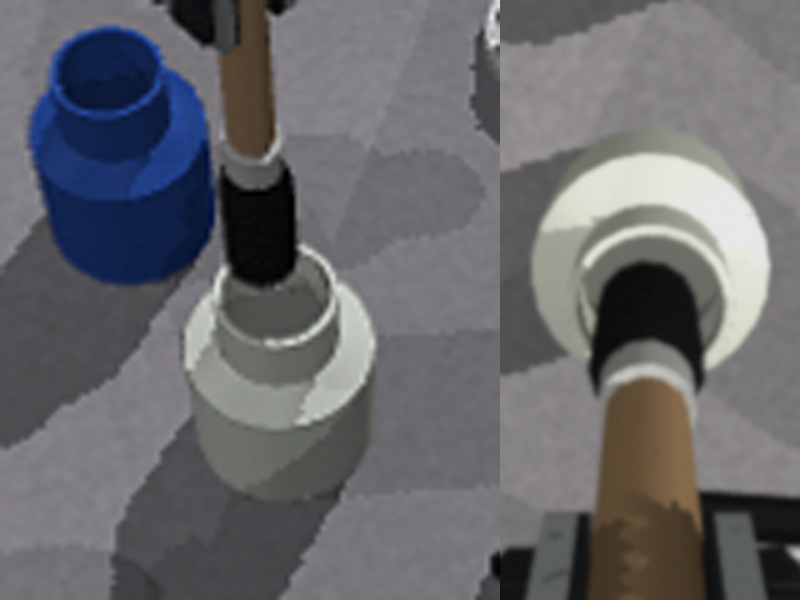

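The brush end hangs over the rim. In the wrist picture the bristle edge is at (319.3,167.3) and the rim's far edge at (321.7,155). In the scene picture the foot is at about (302.6,184) and the mouth at (305.4,189.6).

Run:
```python
from h import *
T=np.load("pics/wi.npy"); fz=.006+.345-.2205
print("foot w",fz,plane("wrist",(319.3,167.3),fz,T)+[.014,0,0],"mouth w",plane("wrist",(321.7,155),.11,T)+[.025,0,0])
print([plane("wrist",(500/3*0+270+u/3,155+25),.11,T) for u in (80,230)])
print("foot s",plane("scene",(302.4,184.2),fz),"mouth s",plane("scene",(305.4,189.6),.11))
# bristle bottom nearest edge in scene: camera-facing rim of the foot
m=vision.camera_model("scene")
def pj(p):
    q=np.linalg.inv(m['T'])@np.r_[p,1]; return cv2.projectPoints(np.array([[q[0],-q[1],-q[2]]]),np.zeros(3),np.zeros(3),m['mtx'],m['D'])[0].ravel()
th=np.linspace(0,6.28,60)
for n,c,rad in(("foot",(.584,-.0235,fz),.014),("rim",(.584,-.0235,.11),.025)):
    P=np.array([pj([c[0]+rad*np.cos(t),c[1]+rad*np.sin(t),c[2]]) for t in th]); print(n,P.min(0),P.max(0))
```

```text
foot w 0.13049999999999998 [ 0.58288918 -0.02374861  0.1305    ] mouth w [ 0.5879316  -0.02160567  0.11      ]
[array([ 0.58576547, -0.04402196,  0.11      ]), array([0.58573083, 0.00092022, 0.11      ])]
foot s [ 0.58787706 -0.03011804  0.1305    ] mouth s [ 0.59098293 -0.02620311  0.11      ]
foot [296.41588378 174.96563666] [310.88677723 187.14095323]
rim [291.48313913 176.09201105] [316.69462631 197.49992244]
```

```bash
python3 -m inch '[[0.1,[-0.004,0.003,0],[0,0,0]],[0.1,[0,0,0.005],[0,0,0]],[0.1,[0,0,0.008],[0,0,0]],[0.1,[0,0,0.008],[0,0,0]],[0.1,[0,0,0.008],[0,0,0]],[0.1,[0,0,0.008],[0,0,0]],[0.1,[0,0,0.003],[0,0,0]],[0.1,[0,0,0],[0,0,0]]]'
python3 - <<'E'
from h import *
a=vision.capture("scene"); print(spot_in("scene","container")[:2], spot_in("scene","brush")[:1])
E
```

```text
time: 17.4
tcp_pos: [0.5841, -0.0215, 0.3044]
eef_rot: [180.0, -0.1, 180.0]
force: [-0.2, 0.2, -0.3]
gripper_width: 0.0168
finger_force: 48.8
[{'box': [286.7, 182.0, 324.5, 232.4], 'conf': 0.78}, {'box': [253.9, 137.5, 291.4, 184.0], 'conf': 0.77}] [{'box': [294.9, 124.0, 314.1, 197.6], 'conf': 0.88}]
```

```bash
python3 -m inch '[[0.1,[0,0,0.008],[0,0,0]],[0.1,[0,0,0.012],[0,0,0]],[0.1,[0,0,0.015],[0,0,0]],[0.1,[0,0,0.015],[0,0,0]],[0.1,[0,0,0.012],[0,0,0]],[0.1,[0,0,0.008],[0,0,0]],[0.1,[0,0,0.004],[0,0,0]],[0.1,[0,0,0],[0,0,0]],[0.1,[0,0,0],[0,0,0]],[0.1,[0,0,0],[0,0,0]]]'
```

```text
time: 18.55
tcp_pos: [0.5843, -0.0215, 0.2315]
eef_rot: [-180.0, 0.1, -180.0]
force: [-0.4, 1.1, -0.4]
gripper_width: 0.0168
finger_force: 48.8
```

```bash
python3 -m inch '[[0.1,[0,0,-0.008],[0,0,0]],[0.1,[0,0,-0.015],[0,0,0]],[0.1,[0,0,-0.02],[0,0,0]],[0.1,[0,0,-0.015],[0,0,0]],[0.1,[0,0,-0.008],[0,0,0]],[0.1,[0,0,0],[0,0,0]],[0.1,[0,0,0],[0,0,0]],[0.1,[0,0,0],[0,0,0]]]'; python3 -m inch '[[0.1,[0,0,0.008],[0,0,0]],[0.1,[0,0,0.015],[0,0,0]],[0.1,[0,0,0.02],[0,0,0]],[0.1,[0,0,0.015],[0,0,0]],[0.1,[0,0,0.008],[0,0,0]],[0.1,[0,0,0.003],[0,0,0]],[0.1,[0,0,0],[0,0,0]],[0.1,[0,0,0],[0,0,0]],[0.1,[0,0,0],[0,0,0]]]'
```

```text
time: 19.35
tcp_pos: [0.5839, -0.0214, 0.2961]
eef_rot: [180.0, -0.1, -180.0]
force: [0.1, -0.7, -1.0]
gripper_width: 0.0163
finger_force: 48.8
time: 20.25
tcp_pos: [0.5843, -0.0215, 0.2286]
eef_rot: [-180.0, 0.1, -180.0]
force: [0.3, 0.8, -0.8]
gripper_width: 0.0165
finger_force: 48.8
```

```bash
python3 -m inch '[[0.1,[0,0,-0.006],[0,0,0]],[0.1,[0,0,-0.012],[0,0,0]],[0.1,[0,0,-0.018],[0,0,0]],[0.1,[0,0,-0.022],[0,0,0]],[0.1,[0,0,-0.022],[0,0,0]],[0.1,[0,0,-0.022],[0,0,0]],[0.1,[0,0,-0.02],[0,0,0]],[0.1,[0,0,-0.012],[0,0,0]],[0.1,[0,0,-0.006],[0,0,0]],[0.1,[0,0,0],[0,0,0]],[0.1,[0,0,0],[0,0,0]]]'; python3 -m inch '[[0.1,[0.003,-0.0125,0],[0,0,0]],[0.1,[0.006,-0.022,0],[0,0,0]],[0.1,[0.006,-0.026,0],[0,0,0]],[0.1,[0.007,-0.028,0],[0,0,0]],[0.1,[0.007,-0.028,0],[0,0,0]],[0.1,[0.007,-0.028,0],[0,0,0]],[0.1,[0.007,-0.028,0],[0,0,0]],[0.1,[0.006,-0.026,0],[0,0,0]],[0.1,[0.005,-0.022,0],[0,0,0]],[0.1,[0.003,-0.012,0],[0,0,0]],[0.1,[0,0,0],[0,0,0]],[0.1,[0,0,0],[0,0,0]]]'; python3 w.py wr brush,pencil_cup .2;  python3 - <<'E'
from h import *
a=vision.capture("scene"); print([(n,[np.round(d['box']) for d in spot_in("scene",n)][:2]) for n in ("container","pencil_cup","brush")])
E
```

```text
time: 21.35
tcp_pos: [0.584, -0.0214, 0.3676]
eef_rot: [180.0, -0.0, 180.0]
force: [0.4, -0.3, -1.1]
gripper_width: 0.017
finger_force: 48.8
time: 22.55
tcp_pos: [0.5271, -0.2536, 0.3677]
eef_rot: [180.0, -0.0, -180.0]
force: [1.4, 0.5, -0.4]
gripper_width: 0.017
finger_force: 48.8
brush [291. 164. 348. 388.] 0.56
pencil_cup [275. 113. 354. 193.] 0.65
22.7 [ 0.52737792 -0.25302262  0.3680384 ] [ 1.79995695e+02  7.18663608e-03 -1.79925434e+02]
[('container', [array([285., 176., 328., 231.]), array([255., 136., 292., 188.])]), ('pencil_cup', [array([286., 180., 324., 228.]), array([172., 221., 224., 276.])]), ('brush', [array([125., 159., 192., 237.])])]
```

```bash
python3 -m inch '[[0.1,[0,0,0.008],[0,0,0]],[0.1,[0,0,0.016],[0,0,0]],[0.1,[0,0,0.02],[0,0,0]],[0.1,[0,0,0.02],[0,0,0]],[0.1,[0,0,0.02],[0,0,0]],[0.1,[0,0,0.02],[0,0,0]],[0.1,[0,0,0.018],[0,0,0]],[0.1,[0,0,0.012],[0,0,0]],[0.1,[0,0,0.007],[0,0,0]],[0.1,[0,0,0.004],[0,0,0]],[0.1,[0,0,0],[0,0,0]],[0.1,[0,0,0],[0,0,0]]]'
```

```text
time: 24.1
tcp_pos: [0.5273, -0.2541, 0.2235]
eef_rot: [-180.0, 0.1, -180.0]
force: [0.5, -0.1, -0.5]
gripper_width: 0.0168
finger_force: 48.8
```

```bash
python3 -m inch '[[0.1,[0,0,0.001],[0,0,0]],[0.1,[0,0,0.001],[0,0,0]],[0.1,[0,0,0.001],[0,0,0]],[0.1,[0,0,0],[0,0,0]],[0.1,[0,0,0],[0,0,0]]]'
```

```text
time: 24.6
tcp_pos: [0.5273, -0.254, 0.2205]
eef_rot: [-180.0, 0.1, -180.0]
force: [-1.2, 0.0, 4.6]
gripper_width: 0.0168
finger_force: 49.3
```

Contact with the cup floor (4.6 N). Open gently and retreat.

```bash
python3 -m inch '[[0.3,[0,0,0],[0,0,0]],[0.45,[0,0,0],[0,0,0]],[0.6,[0,0,0],[0,0,0]],[0.8,[0,0,0],[0,0,0]],[1,[0,0,0],[0,0,0]],[1,[0,0,0],[0,0,0]],[1,[0,0,0],[0,0,0]]]'; python3 -m inch '[[1,[0,0,-0.01],[0,0,0]],[1,[0,0,-0.015],[0,0,0]],[1,[0,0,-0.02],[0,0,0]],[1,[0,0,-0.02],[0,0,0]],[1,[0,0,-0.02],[0,0,0]],[1,[0,0,-0.02],[0,0,0]],[1,[0,0,-0.01],[0,0,0]],[1,[0,0,0],[0,0,0]],[1,[0,0,0],[0,0,0]],[1,[0,0,0],[0,0,0]],[1,[0,0,0],[0,0,0]],[1,[0,0,0],[0,0,0]]]'; python3 w.py wf brush,pencil_cup .2;  python3 - <<'E'
from h import *
for c in("scene","top"):
    a=vision.capture(c); print(c,[(n,[np.round(d['box']) for d in spot_in(c,n)][:2]) for n in ("container","pencil_cup","brush","cap","cap_rest","stapler","hole_punch","spool")])
T=np.load("pics/wf.npy"); b=spot_in("wrist","brush")[0]['box']; print(plane("wrist",((b[0]+b[2])/2,b[3]-12),.206,T))
E
```

```text
time: 25.3
tcp_pos: [0.5271, -0.254, 0.2199]
eef_rot: [180.0, -0.0, -180.0]
force: [-0.3, -0.3, 1.0]
gripper_width: 0.0853
finger_force: 0.0
time: 26.5
tcp_pos: [0.5271, -0.254, 0.3344]
eef_rot: [180.0, -0.0, -180.0]
force: [-0.4, -0.2, -0.1]
gripper_width: 0.0854
finger_force: 0.0
brush [307. 142. 333. 234.] 0.95
brush [271. 115. 359. 208.] 0.34
pencil_cup [270. 116. 359. 204.] 0.74
26.65 [ 0.52714816 -0.25397687  0.33474293] [ 1.79989790e+02 -1.61365344e-02 -1.79998643e+02]
scene [('container', [array([286., 179., 326., 231.]), array([254., 135., 298., 186.])]), ('pencil_cup', [array([171., 224., 224., 278.]), array([345., 128., 382., 156.])]), ('brush', [array([166., 214., 208., 259.])]), ('cap', [array([349., 118., 379., 151.]), array([344., 128., 382., 153.])]), ('cap_rest', []), ('stapler', [array([282., 262., 342., 332.])]), ('hole_punch', [array([347., 198., 419., 276.])]), ('spool', [array([415., 156., 442., 186.]), array([346., 130., 380., 154.])])]
top [('container', [array([314., 256., 346., 287.]), array([323., 198., 357., 236.])]), ('pencil_cup', [array([420., 233., 445., 267.])]), ('brush', [array([428., 244., 446., 257.])]), ('cap', [array([224., 221., 250., 251.])]), ('cap_rest', [array([220., 222., 256., 257.]), array([320., 200., 357., 236.])]), ('stapler', []), ('hole_punch', [array([288., 125., 342., 179.])]), ('spool', [array([218., 156., 242., 179.]), array([324., 200., 358., 237.])])]
[ 0.52829348 -0.25277961  0.206     ]
```

The brush stands upright in the cup, and the detection boxes match where everything started. The gripper is well clear, so I'm handing in.

```bash
python3 -c "
from plant import r
print(r.sign_off())"
```

```text
the job is handed in; nothing more can be done
None
```

I handed the job in at about 27 s of the 67 s allowed; no verdict came back, but in my last pictures and detections the cap is flat in the holder, the brush stands in the pencil cup after two strokes in the container (drawn up about 65 mm), and nothing else has visibly moved.

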